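Sieve the brass bushings out from among the jig pegs

TASK

Brass bushings have got mixed in with the jig pegs in the wooden hand sieve. Lift the sieve by its grip, carry it over the grey tray without spilling or tipping it, and shake it side to side until every bushing has dropped through into the tray and only the pegs are left; then park the sieve, pegs still in it, by plugging the square block under its floor fully home into the socket of the parking block. Leave the mug, the sanding block and the roll of tape alone.

Things in the scene. Friction and masses are not known exactly. Their poses are not given: they have to be found in the camera images.
- sieve: Wooden hand sieve, 0.36-0.54 kg, 150 (x) x 136 (y) x 122 mm high, on four dark rubber feet. Origin: middle of its footprint, level with the soles; z up. Inside 136 x 124 mm; floor from 30 to 34 mm above the origin, side boards up to 72 mm. Feet 14 mm square, 30 mm high, at x +-66, y +-60 mm. Starts on the bench at one side of the tray (left or right varies).
- sieve_floor (a point): Centre of the top of the sieve's metal floor. Four through slots run along the sieve's x, 17 mm wide, 136 mm long, between a 28 mm middle bar (y -14 to 14 mm), two 14 mm bars (|y| 31 to 45 mm) and the side boards (|y| 62 mm). Shaking along its y slides the bushings off the bars into the slots.
- sieve_grip (a point): Middle of the sieve's dark grip blade, which bridges it from end to end along its x: 14 mm thick (y), 136 mm long, 26 mm high, 96 to 122 mm above the sieve's origin (this point: 109 mm). Open space beside it; 62 mm between it and the floor.
- sieve_plug (a point): Lowest point, centre, of the square wooden plug under the middle of the sieve's floor: 25 x 25 mm, its last 5 mm stepped in to 19 x 19 mm, sides along the sieve's x and y, 24 mm long; this point is 6 mm above the sieve's origin.
- tray: Grey steel catch tray, fixed, open on top: 250 (its x) x 270 (its y) x 45 mm outside, walls 4 mm with a lip 6 mm outwards, floor 4 mm. Origin: centre of its underside; z up. Big enough to dip the sieve's feet in and shake it 25 mm either way along y.
- dock: Wooden parking block, fixed: 72 x 72 x 44 mm, with a square socket in the middle of its top, sides parallel to the block's. Origin: centre of its underside; z up. It stands on the side of the tray where the sieve does not start.
- dock_hole0 (a point): Centre of the socket's mouth, level with the block's top. Socket 30 x 30 mm, 30 mm deep, 3 mm chamfer. With the plug fully home, in any of four quarter turns, the sieve's floor lies on the block's top: the sieve's origin is 14 mm above the block's, its feet hang beside the block clear of the bench.
- bush_0: Brass bushing (small part), 13 mm diameter, 9 mm high, 12 g, standing on a bar of the sieve's floor at the start. Slippery, friction about 0.35: slides when the sieve is accelerated by more than about 3 m/s2, so jerks before the tray can spill it. Origin: centre of its lower end.
- bush_1: Brass bushing (small part), 13 mm diameter, 9 mm high, 12 g, standing on a bar of the sieve's floor at the start. Slippery, friction about 0.35: slides when the sieve is accelerated by more than about 3 m/s2, so jerks before the tray can spill it. Origin: centre of its lower end.
- bush_2: Brass bushing (small part), 13 mm diameter, 9 mm high, 12 g, standing on a bar of the sieve's floor at the start. Slippery, friction about 0.35: slides when the sieve is accelerated by more than about 3 m/s2, so jerks before the tray can spill it. Origin: centre of its lower end.
- bush_3: Brass bushing (small part), 13 mm diameter, 9 mm high, 12 g, standing on a bar of the sieve's floor at the start. Slippery, friction about 0.35: slides when the sieve is accelerated by more than about 3 m/s2, so jerks before the tray can spill it. Origin: centre of its lower end.
- peg_0: Turned metal jig peg (large part), grey, foot 24 mm diameter, body 18 mm, 32 mm high, 30 g, standing in the sieve at the start; too big for the slots, may topple in the sieve. Origin: centre of its foot's underside.
- peg_1: Turned metal jig peg (large part), black, foot 24 mm diameter, body 18 mm, 38 mm high, 30 g, standing in the sieve at the start; too big for the slots, may topple in the sieve. Origin: centre of its foot's underside.
- peg_2: Turned metal jig peg (large part), grey, foot 24 mm diameter, body 18 mm, 32 mm high, 30 g, standing in the sieve at the start; too big for the slots, may topple in the sieve. Origin: centre of its foot's underside.
- mug: white china mug, dark inside, with a handle and a faint blue pattern, 82x114x91 mm; bystander, stands behind the work; origin at the centre of its underside
- sander: cork sanding block, 60x106x33 mm, lying flat; bystander; origin at the centre of its underside
- tape: small roll of black tape, 55 mm across and 19 mm high, lying flat; bystander; origin at the centre of its underside
Mind the look-alikes: they are no part of the job. Of the things that look like the sieve, take the one that is nearest to the robot's base at the start.

How it is judged:
On the way, in this order (a step that is already met when the one before it is completed fails the run):
1. the sieve is held over the tray, clear of it, with all the bushings and pegs still in it (x of bush_0 in the frame of sieve between -0.07 and 0.07 m and y of bush_0 in the frame of sieve between -0.064 and 0.064 m and z of bush_0 in the frame of sieve between 0.015 and 0.085 m and x of bush_1 in the frame of sieve between -0.07 and 0.07 m and y of bush_1 in the frame of sieve between -0.064 and 0.064 m and z of bush_1 in the frame of sieve between 0.015 and 0.085 m and x of bush_2 in the frame of sieve between -0.07 and 0.07 m and y of bush_2 in the frame of sieve between -0.064 and 0.064 m and z of bush_2 in the frame of sieve between 0.015 and 0.085 m and x of bush_3 in the frame of sieve between -0.07 and 0.07 m and y of bush_3 in the frame of sieve between -0.064 and 0.064 m and z of bush_3 in the frame of sieve between 0.015 and 0.085 m and x of peg_0 in the frame of sieve between -0.07 and 0.07 m and y of peg_0 in the frame of sieve between -0.064 and 0.064 m and z of peg_0 in the frame of sieve between 0.015 and 0.085 m and x of peg_1 in the frame of sieve between -0.07 and 0.07 m and y of peg_1 in the frame of sieve between -0.064 and 0.064 m and z of peg_1 in the frame of sieve between 0.015 and 0.085 m and x of peg_2 in the frame of sieve between -0.07 and 0.07 m and y of peg_2 in the frame of sieve between -0.064 and 0.064 m and z of peg_2 in the frame of sieve between 0.015 and 0.085 m and horizontal distance between sieve and tray below 0.07 m and height (world z) of sieve above 0.01 m and contact force between sieve and tray below 0.5 N), for 0.05 s.
2. all four bushings lie in the tray while the sieve, with the pegs, is still held above it (x of bush_0 in the frame of tray between -0.122 and 0.122 m and y of bush_0 in the frame of tray between -0.132 and 0.132 m and z of bush_0 in the frame of tray between -0.002 and 0.03 m and x of bush_1 in the frame of tray between -0.122 and 0.122 m and y of bush_1 in the frame of tray between -0.132 and 0.132 m and z of bush_1 in the frame of tray between -0.002 and 0.03 m and x of bush_2 in the frame of tray between -0.122 and 0.122 m and y of bush_2 in the frame of tray between -0.132 and 0.132 m and z of bush_2 in the frame of tray between -0.002 and 0.03 m and x of bush_3 in the frame of tray between -0.122 and 0.122 m and y of bush_3 in the frame of tray between -0.132 and 0.132 m and z of bush_3 in the frame of tray between -0.002 and 0.03 m and x of peg_0 in the frame of sieve between -0.07 and 0.07 m and y of peg_0 in the frame of sieve between -0.064 and 0.064 m and z of peg_0 in the frame of sieve between 0.015 and 0.085 m and x of peg_1 in the frame of sieve between -0.07 and 0.07 m and y of peg_1 in the frame of sieve between -0.064 and 0.064 m and z of peg_1 in the frame of sieve between 0.015 and 0.085 m and x of peg_2 in the frame of sieve between -0.07 and 0.07 m and y of peg_2 in the frame of sieve between -0.064 and 0.064 m and z of peg_2 in the frame of sieve between 0.015 and 0.085 m and height (world z) of sieve above 0.01 m and horizontal distance between sieve and tray below 0.12 m), for 0.1 s.
At the end, for the whole second after the job is handed in: All four bushings lie at rest in the tray, all three pegs lie at rest inside the sieve, and the sieve is at rest with its plug fully home in the parking block's socket: its floor within 4 mm of the block's top, centred within 6 mm, level within 0.06 rad (x of bush_0 in the frame of tray between -0.122 and 0.122 m and y of bush_0 in the frame of tray between -0.132 and 0.132 m and z of bush_0 in the frame of tray between -0.002 and 0.03 m and x of bush_1 in the frame of tray between -0.122 and 0.122 m and y of bush_1 in the frame of tray between -0.132 and 0.132 m and z of bush_1 in the frame of tray between -0.002 and 0.03 m and x of bush_2 in the frame of tray between -0.122 and 0.122 m and y of bush_2 in the frame of tray between -0.132 and 0.132 m and z of bush_2 in the frame of tray between -0.002 and 0.03 m and x of bush_3 in the frame of tray between -0.122 and 0.122 m and y of bush_3 in the frame of tray between -0.132 and 0.132 m and z of bush_3 in the frame of tray between -0.002 and 0.03 m and x of peg_0 in the frame of sieve between -0.07 and 0.07 m and y of peg_0 in the frame of sieve between -0.064 and 0.064 m and z of peg_0 in the frame of sieve between 0.015 and 0.085 m and x of peg_1 in the frame of sieve between -0.07 and 0.07 m and y of peg_1 in the frame of sieve between -0.064 and 0.064 m and z of peg_1 in the frame of sieve between 0.015 and 0.085 m and x of peg_2 in the frame of sieve between -0.07 and 0.07 m and y of peg_2 in the frame of sieve between -0.064 and 0.064 m and z of peg_2 in the frame of sieve between 0.015 and 0.085 m and horizontal distance between sieve and dock below 0.006 m and z of sieve in the frame of dock between 0.01 and 0.018 m and angle between sieve's own z axis and vertical below 0.06 rad and linear speed of sieve below 0.02 m/s and linear speed of each of bush_0, bush_1, bush_2, bush_3, peg_0, peg_1, peg_2 below 0.03 m/s); the robot touches nothing.
It fails at once if the sieve is tipped by more than 35 degrees (angle between sieve's own z axis and vertical above 0.61 rad).
It fails at once if the mug, sanding block or tape is moved by more than 25 mm or the mug tipped (distance of any of mug, sander, tape from where it was at the start of the episode above 0.025 m or angle between mug's own z axis and vertical above 0.4 rad).
It also fails if it takes over 62 s, if anything falls off the work surface, if the arm or the gripper's body presses on something with over 40 N, if the wrist force passes 120 N, or if a joint passes its speed limit or range.

ROBOT

A 7-joint arm with a two-finger parallel gripper is mounted at the origin on a cart in front of the work surface, level with it; the furniture and walls round the work are solid. World frame = base frame: x ahead of the robot, y to its left, z up, the work surface at z = 0. Lengths are in m, angles in rad, forces in N, time in s.
With the tool pointing down it reaches from about 0.4 to 0.85 m from the base axis. Payload 10.4 kg.
Tool frame: the origin (TCP) lies at the very end of the fingers, on their centre line; the grasp point (between the pads) lies 19 mm behind it; x points along the fingers, z is the direction in which the jaws open and shut, and the axes are right-handed (so a half turn about x gives the same grasp; the last joint's range is limited). The gripper opens to 85 mm and grips with 20 to 120 N. Pads are 22 mm wide; open, the fingers measure 114 mm over their backs; the gripper's body (76 mm by 85 mm) begins 54 mm behind the grasp point. The pads swing forward as they close: fully open they stand 13 mm farther back than shut.
Start: joints at [-1.298, 0.332, -0.065, 1.46, 0.022, 1.35, -0.088], TCP at [0.182, 0.598, 0.231] pointing down, gripper open.
Joint ranges: [-2.6, 2.6], [-0.5, 2.12], [-1.47, 1.34], [0.16, 2.42], [-1.27, 4.41], [0.06, 2.06], [-2.6, 2.6]. Speed limits (rad/s): [2.22, 2.22, 2.79, 2.79, 3.14, 3.14, 3.14].

INTERFACE

Orientations are given as a unit quaternion [x, y, z, w].
In Python, from workcell import telemetry, viewer, manip, spot_in, mark_of gives the robot as it stands. The module is installed in compiled form; this text tells all that it offers.
- The arm moves only by the shell command python3 -m crank 'ROWS' [FORCE]. ROWS is JSON, a list of rows, each a list of 3 entries, a list of its own where there are three numbers: the closure, from 0 (fully open) to 1 (shut), then the shift along the world's x, y, z in cm, then the turn, a rotation vector about the world's x, y, z in rad. A call has 1 to 12 rows; each row shifts and turns the commanded pose from where the row before left it; what a row does not reach is not made up. A row lasts 1/12 s, in which the tool goes at most 41.7 mm and 7.16 degrees, less where a joint would pass 70% of its speed; a pose out of reach is approached as far as the arm can. A call with a gripper value outside its range is refused whole. The fingers move at their own pace and stop on an object; FORCE is the grip in N (left out, the last holds). Time passes only in rows, so rows that do not move let the fingers close. It gives the time, the measured TCP pose, the force and the opening at its end, in the units of the state.
- telemetry.get_obs(): the state, without advancing time (a new reading comes with each control period).
- viewer.camera(name): name is "scene" or "top" or "wrist"; returns a dict with "frame" (400x640x3 uint8, red, green, blue), "intrinsics" (3x3 intrinsics, pixels), "cam_to_world" (4x4, takes a point from camera to world coordinates). Camera axes: x right, y up, looking along -z (the intrinsics and any distortion apply to the point x, -y, -z); pixel columns grow to the right and rows downward; lengths in m; the calibration is good to about 2 mm. The wrist camera is an equidistant fisheye: a pixel r from the principal point sees the ray r / f radians off the axis. A picture is of the moment at which its call begins. There is no depth.
- manip.hand_in(): hands the job in, once; it reports no verdict.
Trained networks look in a picture, given as the dict that the camera call returned (one of the last four; its "shot" number tells which), for a name from the list of things; names that differ only in an ending like _2 or _b are one class to them, and where a whole thing is asked for, a point or a joint stands for the part that bears it (a point fixed in the world has none). Each returns a list of dicts, best first, with "conf" (0 to 1); they miss things now and then, are a little off and sometimes report something else, mostly with a low value. They report only what shows in the picture. A call takes as long as a camera call. They do not tell look-alikes from the thing itself.
- spot_in(thing, picture): "location" ([x, y, z] in m, in the coordinates of the camera as it stood for that picture, good to about 4 mm: the middle of the surface that is visible of it).
- mark_of(thing, picture): "location" ([x, y, z] in m, in the coordinates of the camera as it stood for that picture, good to about 4 mm: a listed point, or the origin of a listed thing).
The state is a dict: "clock": time; "joint_pos": joint angles; "joint_velocities": joint speeds; "tau": joint torques, N m; "position": TCP position; "ee_rot": TCP orientation; "ft_force": force on the tool from outside, world axes, zero at the start; "torque": the same for the moment, N m; "grip_width": opening from 0.0 (shut) to 1.0 (fully open).
Only numpy, scipy, OpenCV 4.12 (cv2) and the standard library are available. Lean on these libraries where they do the work, as an engineer would, in place of code of your own. Each camera call takes 0.05 s, during which the arm holds its last target. There are 200 camera calls.

## Working session

There is one attempt and no reset: what is moved stays moved. The work goes in short steps, Python scripts to look and compute and a shell command to move; the robot and the scene stay as the last step left them, time stands still between calls to the robot, and variables do not carry over. Pictures are saved under pics/ and viewed, about 8 in all and at most 12, crops included, and the job is handed in when it is done.

```bash
mkdir -p pics; cat > h.py <<'E'
import numpy as np, cv2
from workcell import telemetry, viewer, manip, spot_in, mark_of
def snap(cam,name=None):
    p=viewer.camera(cam)
    if name: cv2.imwrite(f'pics/{name}.png',p['frame'][:,:,::-1])
    return p
def W(p,l): 
    T=np.array(p['cam_to_world']); return T[:3,:3]@np.array(l)+T[:3,3]
def PX(p,w):
    T=np.array(p['cam_to_world']); c=T[:3,:3].T@(np.array(w)-T[:3,3]); K=np.array(p['intrinsics'])
    q=K@np.array([c[0],-c[1],-c[2]]); return q[:2]/q[2]
def find(p,things,f=mark_of,n=4):
    for t in things:
        for d in f(t,p)[:n]:
            w=W(p,d['location']); print(t,round(d['conf'],2),w.round(3),PX(p,w).round())
E
python3 - <<'E'
from h import *
for c in ('top','scene'):
    p=snap(c,c+'1'); print(c)
    find(p,['sieve','sieve_grip','sieve_plug','tray','dock','dock_hole0','mug','sander','tape','bush_0','peg_0'],n=6)
o=telemetry.get_obs(); print(o)
a,b=cv2.imread('pics/top1.png'),cv2.imread('pics/scene1.png')
cv2.imwrite('pics/both.png',cv2.resize(np.vstack([a,b]),(480,600)))
E
```

```text
top
sieve 0.71 [ 0.4   -0.542 -0.   ] [459. 248.]
sieve_grip 0.74 [ 0.489 -0.31   0.111] [397. 221.]
sieve_grip 0.63 [ 0.401 -0.544  0.111] [472. 245.]
sieve_grip 0.22 [ 0.493 -0.31   0.002] [391. 225.]
sieve_plug 0.98 [ 0.404 -0.539  0.007] [459. 247.]
sieve_plug 0.91 [ 0.487 -0.311  0.006] [391. 227.]
tray 0.68 [ 0.568 -0.014  0.003] [306. 208.]
dock 0.85 [0.487 0.322 0.   ] [212. 234.]
dock_hole0 0.91 [0.487 0.316 0.046] [210. 232.]
mug 0.64 [0.732 0.275 0.   ] [225. 167.]
sander 0.56 [ 0.743 -0.261  0.002] [372. 158.]
tape 0.67 [0.343 0.139 0.002] [264. 273.]
tape 0.51 [ 0.53  -0.269  0.035] [380. 213.]
bush_0 0.19 [ 0.492 -0.314  0.034] [393. 224.]
peg_0 0.69 [ 0.486  0.322 -0.001] [212. 234.]
peg_0 0.63 [ 0.447 -0.275  0.037] [383. 237.]
peg_0 0.63 [ 0.53  -0.269  0.035] [380. 213.]
peg_0 0.6 [ 0.466 -0.351  0.033] [405. 231.]
scene
sieve 0.97 [ 0.401 -0.543  0.001] [397. 355.]
sieve 0.94 [ 0.486 -0.312 -0.002] [356. 288.]
sieve_grip 0.72 [ 0.486 -0.31   0.114] [357. 256.]
sieve_grip 0.59 [ 0.401 -0.542  0.112] [401. 323.]
sieve_grip 0.42 [ 0.741 -0.259 -0.002] [404. 241.]
siev
[... 736 characters left out ...]
.2, 'joint_pos': array([-1.29759463,  0.33219813, -0.06469065,  1.4600691 ,  0.02164231,
        1.34990481, -0.08852698]), 'joint_velocities': array([ 2.71705261e-04,  1.24495579e-04,  1.96680679e-04, -9.46679669e-04,
        2.25706502e-04,  1.04590508e-05, -5.51384526e-04]), 'tau': array([-1.28015508e-03, -6.25265694e+01,  4.74284543e-02, -3.91821277e+01,
        1.61448919e-02,  2.04198965e-03, -1.70289383e-05]), 'position': array([0.18220264, 0.59788839, 0.23135346]), 'ee_rot': array([-0.420835  ,  0.56818915,  0.42087175,  0.56826575]), 'ft_force': array([ 0.45737028,  0.85071108, -0.071595  ]), 'torque': array([-0.0219317 , -0.01741957,  0.01853124]), 'grip_width': 1.0021179843212467}
```

View pics/top1.png

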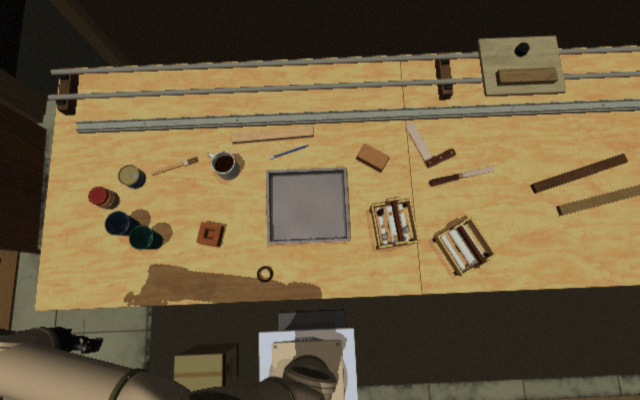

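View pics/scene1.png

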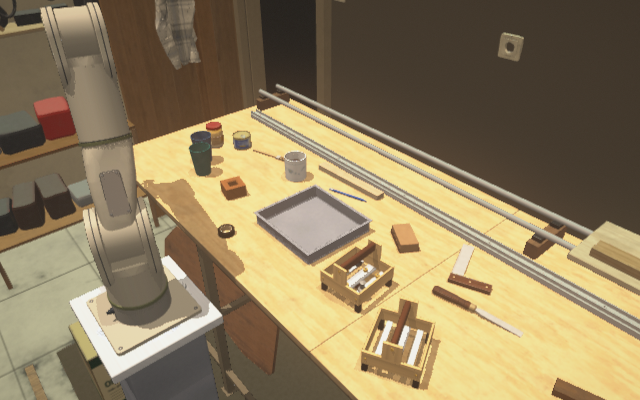

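Two things look like the sieve: one at top px (393,224), world (0.487,-0.311), 0.58 m from the base, and one at (461,246), world (0.401,-0.542), 0.67 m from the base. The first is nearer and holds the pegs, so it fits the description. I'll confirm that in a crop and get the yaws.

```bash
cat >> h.py <<'E'
def box(c,yaw,lx,ly,z):
    R=np.array([[np.cos(yaw),-np.sin(yaw)],[np.sin(yaw),np.cos(yaw)]])
    return [np.r_[np.array(c[:2])+R@np.array([a*lx/2,b*ly/2]),z] for a,b in((1,1),(1,-1),(-1,-1),(-1,1))]
E
python3 - <<'E'
from h import *
from scipy.spatial.transform import Rotation as R
print(R.from_quat(telemetry.get_obs()['ee_rot']).as_matrix().round(3))
out=[]
for c in ('top','scene'):
    p=snap(c); f=p['frame'][:,:,::-1].copy()
    S=6 if c=='top' else 5
    u,v=PX(p,[.487,-.311,.06]).astype(int); h=50
    out.append(cv2.resize(f[v-h:v+h,u-h:u+h],(400,400),interpolation=cv2.INTER_CUBIC))
    u,v=PX(p,[.487,.320,.03]).astype(int); h=25
    out.append(cv2.resize(f[v-h:v+h,u-h:u+h],(200,200),interpolation=cv2.INTER_CUBIC))
col=lambda a,b:np.vstack([a,np.hstack([b,b*0])])
cv2.imwrite('pics/crop.png',np.hstack([col(out[0],out[1]),col(out[2],out[3])]))
# corner-sharpness yaw fit on top view: mean gradient along projected edges
p=snap('top'); g=cv2.GaussianBlur(cv2.cvtColor(p['frame'],cv2.COLOR_RGB2GRAY),(0,0),.8).astype(np.float32)
G=cv2.magnitude(cv2.Sobel(g,5,1,0),cv2.Sobel(g,5,0,1))
def score(boxes):
    P=[]
    for b in boxes:
        for i in range(4):
            for t in np.linspace(0,1,40): P.append(PX(p,b[i]*(1-t)+b[(i+1)%4]*t))
    P=np.float32(P); return cv2.remap(G,P[:,:1],P[:,1:],1).mean()
def fit(name,c0,mk,rng):
    best=max((score(mk((c0[0]+dx,c0[1]+dy),y)),round(np.degrees(y),1),round(c0[0]+dx,4),round(c0[1]+dy,4)) for y in np.radians(np.arange(-rng,rng,1)) for dx in np.arange(-.009,.01,.003) for dy in np.arange(-.009,.01,.003))
    print(name,best)
fit('tray',(.565,-.016),lambda c,y:[box(c,y,.262,.282,.045),box(c,y,.242,.262,.045)],12)
fit('sieve',(.487,-.311),lambda c,y:[box(c,y,.136,.014,.122),box(c,y,.15,.136,.072)],44)
fit('dock',(.487,.320),lambda c,y:[box(c,y,.072,.072,.044),box(c,y,.033,.033,.044)],44)
E
```

```text
[[ 0.    -0.957  0.292]
 [ 0.     0.292  0.957]
 [-1.    -0.     0.   ]]
tray (np.float32(111.95713), np.float64(0.0), np.float64(0.568), np.float64(-0.019))
sieve (np.float32(177.61967), np.float64(7.0), np.float64(0.49), np.float64(-0.305))
dock (np.float32(108.10466), np.float64(-13.0), np.float64(0.484), np.float64(0.32))
```

View pics/crop.png

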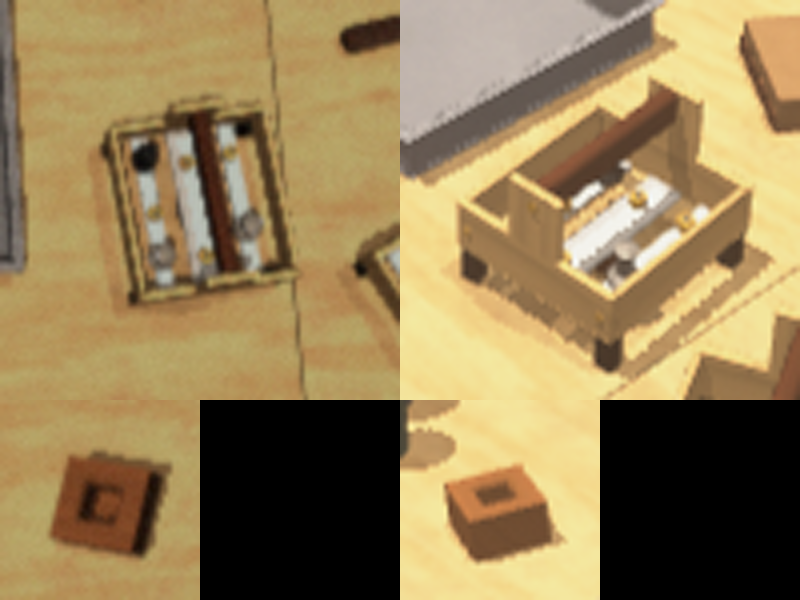

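The crop confirms it: the near sieve, at crop (200,200), holds 4 brass bushings, 2 grey pegs and 1 black one. The dock is at crop (100,505), turned about -13°. Next I swing the arm over to the sieve.

```bash
python3 -m crank '[[0,[3,-2.2,1.2],[0,0,0.035]],[0,[3,-2.2,1.2],[0,0,0.035]],[0,[3,-2.2,1.2],[0,0,0.035]],[0,[3,-2.2,1.2],[0,0,0.035]],[0,[3,-2.2,1.2],[0,0,0.035]],[0,[3,-2.2,1.2],[0,0,0.035]],[0,[2.2,-3.4,0],[0,0,0.035]],[0,[2.2,-3.4,0],[0,0,0.035]],[0,[2.2,-3.4,0],[0,0,0.035]],[0,[2.2,-3.4,0],[0,0,0.035]],[0,[2.2,-3.4,0],[0,0,0.035]],[0,[2.2,-3.4,0],[0,0,0.035]]]'
python3 -m crank '[[0,[0.8,-4,0],[0,0,0]],[0,[0.8,-4,0],[0,0,0]],[0,[0.8,-4,0],[0,0,0]],[0,[0.8,-4,0],[0,0,0]],[0,[0.8,-4,0],[0,0,0]],[0,[0,-4,0],[0,0,0]],[0,[0,-4,0],[0,0,0]],[0,[0,-4,0],[0,0,0]],[0,[0,-4,0],[0,0,0]],[0,[-0.9,-4,0],[0,0,0]],[0,[-0.9,-4,0],[0,0,0]],[0,[-0.9,-4,0],[0,0,0]]]'
python3 -m crank '[[0,[-0.5,-3.5,0],[0,0,0]],[0,[-0.5,-3.5,0],[0,0,0]],[0,[0,-1,0],[0,0,0]],[0,[0,0,0],[0,0,0]]]'
cat >> h.py <<'E'
def PXw(p,w):
    T=np.array(p['cam_to_world']); c=T[:3,:3].T@(np.array(w)-T[:3,3]); K=np.array(p['intrinsics'])
    v=np.array([c[0],-c[1],-c[2]]); n=np.hypot(v[0],v[1]); th=np.arctan2(n,v[2])
    return np.array([K[0,2]+K[0,0]*th*v[0]/n,K[1,2]+K[1,1]*th*v[1]/n])
def findw(p,things,f=mark_of,n=4):
    for t in things:
        for d in f(t,p)[:n]:
            w=W(p,d['location']); print(t,round(d['conf'],2),w.round(3),PXw(p,w).round())
E
python3 - <<'E'
from h import *
from scipy.spatial.transform import Rotation as R
o=telemetry.get_obs(); M=R.from_quat(o['ee_rot']).as_matrix(); print(o['joint_pos'].round(2),o['clock'],np.degrees(np.arctan2(M[1,2],M[0,2])))
p=snap('wrist','wr1'); findw(p,['sieve','sieve_grip','sieve_plug','sieve_floor'])
E
```

```text
clock: 2.35
position: [0.4949, 0.26, 0.3036]
ee_rot: [-0.53, 0.467, 0.53, 0.468]
ft_force: [1.7, -0.2, -0.7]
grip_width: 0.999
clock: 3.35
position: [0.5065, -0.22, 0.3036]
ee_rot: [0.53, -0.468, -0.53, -0.468]
ft_force: [0.8, 1.1, -0.1]
grip_width: 1.003
clock: 3.68
position: [0.4957, -0.3016, 0.3034]
ee_rot: [0.529, -0.47, -0.529, -0.469]
ft_force: [0.6, 0.4, -1.0]
grip_width: 1.003
[-0.06  0.22  0.64  1.5  -0.13  1.46  2.27] 3.6833 96.8021320643428
sieve 0.92 [ 0.403 -0.543  0.001] [171.  90.]
sieve 0.68 [ 0.492 -0.313  0.003] [313. 161.]
sieve_grip 0.86 [ 0.402 -0.54   0.11 ] [134.  85.]
sieve_grip 0.57 [ 0.491 -0.311  0.112] [313. 174.]
sieve_plug 0.82 [ 0.406 -0.544  0.005] [169.  92.]
sieve_plug 0.6 [ 0.49  -0.313  0.005] [313. 159.]
sieve_plug 0.45 [ 0.468 -0.347  0.032] [289. 144.]
sieve_floor 0.7 [ 0.49  -0.313  0.034] [312. 163.]
sieve_floor 0.62 [ 0.408 -0.538  0.038] [162.  92.]
sieve_floor 0.27 [0.482 0.319 0.003] [609. 203.]
sieve_floor 0.21 [ 0.482 -0.274  0.034] [342. 160.]
```

View pics/wr1.png

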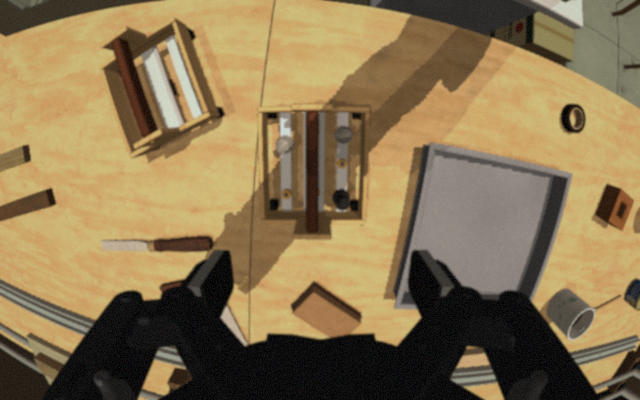

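The wrist view shows the blade vertical at (312,172), between the jaws, with the pegs and bushings inside. I'll refine the poses from this close view.

```bash
cat >> h.py <<'E'
from scipy.optimize import minimize
def gradfit(p,name,c0,y0,mk,proj,span=(.008,.008,8),sig=1.0):
    g=cv2.GaussianBlur(cv2.cvtColor(p['frame'],cv2.COLOR_RGB2GRAY),(0,0),sig).astype(np.float32)
    G=cv2.magnitude(cv2.Sobel(g,5,1,0),cv2.Sobel(g,5,0,1))
    def sc(v):
        P=np.float32([proj(p,b[i]*(1-t)+b[(i+1)%4]*t) for b in mk(v[:2],v[2]) for i in range(4) for t in np.linspace(0,1,25)])
        return -float(cv2.remap(G,P[:,:1],P[:,1:],1).mean())
    best=min(((sc((c0[0]+dx,c0[1]+dy,y0+a)),(c0[0]+dx,c0[1]+dy,y0+a)) for a in np.radians(np.linspace(-span[2],span[2],7)) for dx in np.linspace(-span[0],span[0],5) for dy in np.linspace(-span[1],span[1],5)))
    r=minimize(sc,best[1],method='Nelder-Mead',options=dict(initial_simplex=[best[1]]+[np.array(best[1])+d for d in np.diag([.003,.003,.03])]))
    print(name,r.x[:2].round(4),'yaw',np.degrees(r.x[2]).round(1),'score',round(-r.fun,1)); return r.x
sieve_m=lambda dz=0:(lambda c,y:[box(c,y,.136,.014,.122+dz),box(c,y,.15,.136,.072+dz)])
dock_m=lambda c,y:[box(c,y,.072,.072,.044),box(c,y,.036,.036,.044)]
tray_m=lambda c,y:[box(c,y,.262,.282,.045),box(c,y,.242,.262,.045)]
E
python3 - <<'E'
from h import *
p=snap('wrist'); r=np.radians
gradfit(p,'sieve',(.490,-.312),r(7),sieve_m(),PXw)
gradfit(p,'tray',(.566,-.017),0,tray_m,PXw)
p=snap('top')
gradfit(p,'dock',(.485,.319),r(-13),dock_m,PX)
gradfit(p,'tray',(.566,-.017),0,tray_m,PX)
E
```

```text
sieve [ 0.4892 -0.3113] yaw 5.9 score 99.1
tray [ 0.5694 -0.0195] yaw -0.0 score 91.4
dock [0.4829 0.3209] yaw -12.9 score 98.5
tray [ 0.5689 -0.0271] yaw 0.3 score 104.8
```

```bash
python3 -m crank '[[0,[-0.3,-0.5,-3.5],[0,0,0]],[0,[-0.3,-0.5,-3.5],[0,0,0]],[0,[0,0,-3.5],[0,0,0]],[0,[0,0,-3.5],[0,0,0]],[0,[0,0,-3],[0,0,0]],[0,[0,0,-2],[0,0,0]],[0,[0,0,-1.5],[0,0,0]],[0,[0,0,-0.8],[0,0,0]],[0,[0,0,0],[0,0,0]]]' 30
python3 - <<'E'
from h import *
print(telemetry.get_obs()['position'])
p=snap('wrist','wr2'); findw(p,['sieve_grip','bush_0','peg_0'])
E
```

```text
clock: 4.78
position: [0.4906, -0.307, 0.0889]
ee_rot: [-0.529, 0.468, 0.531, 0.467]
ft_force: [-0.3, 0.2, -0.5]
grip_width: 0.998
[ 0.49062386 -0.30704959  0.08886195]
bush_0 0.7 [ 0.483 -0.274  0.033] [369. 214.]
bush_0 0.57 [ 0.538 -0.346  0.038] [258. 276.]
bush_0 0.43 [ 0.493 -0.312  0.036] [312. 222.]
peg_0 0.91 [ 0.467 -0.347  0.033] [263. 179.]
peg_0 0.77 [ 0.53  -0.27   0.033] [363. 275.]
peg_0 0.69 [ 0.446 -0.276  0.033] [375. 160.]
```

View pics/wr2.png

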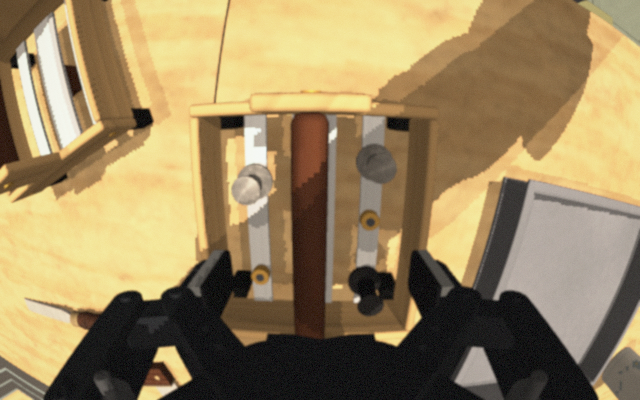

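The blade (col 310) sits a few mm to the -y side of the jaw centre (col ~320). I'll shift -4.5 mm and close.

```bash
python3 -m crank '[[0,[0,-0.45,0.1],[0,0,0]],[0,[0,0,0],[0,0,0]],[0.5,[0,0,0],[0,0,0]],[0.7,[0,0,0],[0,0,0]],[0.75,[0,0,0],[0,0,0]],[0.8,[0,0,0],[0,0,0]],[0.85,[0,0,0],[0,0,0]],[0.95,[0,0,0],[0,0,0]],[1,[0,0,0],[0,0,0]],[1,[0,0,0],[0,0,0]]]' 30
python3 -m crank '[[1,[0,0,0],[0,0,0]],[1,[0,0,0],[0,0,0]]]' 100
```

```text
clock: 5.82
position: [0.4912, -0.3122, 0.0912]
ee_rot: [-0.53, 0.468, 0.53, 0.468]
ft_force: [-1.4, 1.7, 0.2]
grip_width: 0.156
clock: 5.98
position: [0.4913, -0.3123, 0.0914]
ee_rot: [-0.53, 0.468, 0.53, 0.468]
ft_force: [-0.2, 3.3, 2.8]
grip_width: 0.146
```

Gripped (opening about 13 mm). I'll lift gently.

```bash
python3 -m crank '[[1,[0,0,0.2],[0,0,0]],[1,[0,0,0.4],[0,0,0]],[1,[0,0,0.6],[0,0,0]],[1,[0,0,0.8],[0,0,0]],[1,[0,0,1],[0,0,0]],[1,[0,0,1],[0,0,0]],[1,[0,0,1],[0,0,0]],[1,[0,0,0.8],[0,0,0]],[1,[0,0,0.6],[0,0,0]],[1,[0,0,0.4],[0,0,0]],[1,[0,0,0.2],[0,0,0]],[1,[0,0,0],[0,0,0]]]' 110
python3 - <<'E'
from h import *
p=snap('wrist','wr3'); findw(p,['bush_0','peg_0'],n=5)
p=snap('scene'); 
u,v=PX(p,[.49,-.311,.1]).astype(int); h=60
cv2.imwrite('pics/s3.png',np.hstack([cv2.imread('pics/wr3.png')[50:350,160:480],cv2.resize(p['frame'][v-h:v+h,u-h:u+h,::-1],(300,300),interpolation=2)]))
find(p,['sieve_plug','sieve_grip'],n=3)
E
```

```text
clock: 6.98
position: [0.4913, -0.3126, 0.1616]
ee_rot: [0.53, -0.468, -0.53, -0.468]
ft_force: [1.9, -1.2, -6.9]
grip_width: 0.142
bush_0 0.71 [ 0.486 -0.274  0.103] [376. 217.]
bush_0 0.65 [ 0.525 -0.346  0.105] [268. 256.]
peg_0 0.82 [ 0.518 -0.269  0.102] [374. 258.]
peg_0 0.68 [ 0.455 -0.28   0.103] [376. 172.]
peg_0 0.61 [ 0.476 -0.352  0.101] [265. 189.]
peg_0 0.46 [ 0.493 -0.312  0.182] [320. 277.]
sieve_plug 0.95 [ 0.4   -0.544  0.009] [397. 353.]
sieve_plug 0.65 [ 0.484 -0.312  0.075] [356. 267.]
sieve_plug 0.62 [0.339 0.133 0.003] [227. 233.]
sieve_grip 0.95 [ 0.488 -0.313  0.179] [359. 236.]
sieve_grip 0.69 [ 0.4   -0.542  0.108] [400. 325.]
```

View pics/s3.png

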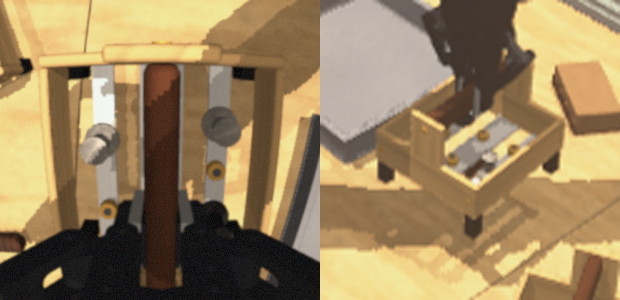

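Level and held, with the contents in place: pegs at (100,145), (222,125), (215,220), bushings at (107,210), (216,172) and on the right-hand view. I'll carry it over the tray with gentle ramps, squaring the yaw on the way.

```bash
python3 -m crank '[[1,[0.05,0.2,0],[0,0,-0.005]],[1,[0.1,0.4,0],[0,0,-0.005]],[1,[0.16,0.6,0],[0,0,-0.005]],[1,[0.21,0.8,0],[0,0,-0.005]],[1,[0.27,1,0],[0,0,-0.005]],[1,[0.32,1.2,0],[0,0,-0.005]],[1,[0.37,1.4,0],[0,0,-0.005]],[1,[0.43,1.6,0],[0,0,-0.005]],[1,[0.43,1.6,0],[0,0,-0.005]],[1,[0.43,1.6,0],[0,0,-0.005]],[1,[0.43,1.6,0],[0,0,-0.005]],[1,[0.43,1.6,0],[0,0,-0.005]]]'
python3 -m crank '[[1,[0.43,1.6,0],[0,0,-0.005]],[1,[0.43,1.6,0],[0,0,-0.005]],[1,[0.43,1.6,0],[0,0,-0.005]],[1,[0.43,1.6,0],[0,0,-0.005]],[1,[0.43,1.6,0],[0,0,-0.005]],[1,[0.4,1.5,0],[0,0,-0.005]],[1,[0.37,1.4,0],[0,0,-0.005]],[1,[0.32,1.2,0],[0,0,-0.005]],[1,[0.27,1,0],[0,0,-0.005]],[1,[0.21,0.8,0],[0,0,-0.005]],[1,[0.16,0.6,0],[0,0,0]],[1,[0.1,0.4,0],[0,0,0]]]'
python3 -m crank '[[1,[0.1,0.4,0],[0,0,0]],[1,[0.05,0.2,0],[0,0,0]],[1,[0,0,0],[0,0,0]],[1,[0,0,0],[0,0,0]]]'
python3 - <<'E'
from h import *
p=snap('wrist','wr4'); findw(p,['bush_0','peg_0','sieve_plug'],n=5)
gradfit(p,'tray',(.569,-.02),0,tray_m,PXw)
p=snap('top'); gradfit(p,'tray',(.569,-.02),0,tray_m,PX)
E
```

```text
clock: 8.28
position: [0.5278, -0.1748, 0.1614]
ee_rot: [-0.516, 0.484, 0.516, 0.484]
ft_force: [-1.1, -0.7, -7.2]
grip_width: 0.145
clock: 9.28
position: [0.5673, -0.0268, 0.1613]
ee_rot: [-0.504, 0.496, 0.504, 0.496]
ft_force: [-4.8, 0.6, -4.6]
grip_width: 0.139
clock: 9.62
position: [0.5687, -0.0221, 0.1613]
ee_rot: [0.503, -0.497, -0.503, -0.497]
ft_force: [3.9, -1.4, -9.9]
grip_width: 0.147
peg_0 0.82 [0.56  0.013 0.104] [371. 206.]
peg_0 0.8 [ 0.553 -0.06   0.104] [263. 195.]
peg_0 0.72 [0.579 0.023 0.101] [383. 231.]
sieve_plug 0.16 [0.582 0.024 0.102] [383. 235.]
tray [ 0.5699 -0.0189] yaw 0.1 score 102.8
tray [ 0.5598 -0.0188] yaw -0.3 score 90.9
```

View pics/wr4.png

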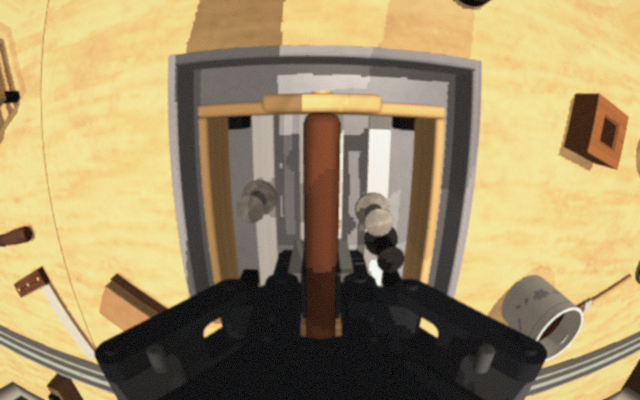

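All three pegs are in the sieve, but they have drifted along x, and the bushings are hidden here. Checking from the scene camera.

```bash
python3 - <<'E'
from h import *
p=snap('scene'); find(p,['bush_0','sieve_grip','sieve_plug'],n=6); o=telemetry.get_obs(); print(o['ft_force'],o['torque'],o['joint_velocities'].round(3))
u,v=PX(p,[.53,-.06,.06]).astype(int); hx,hy=80,75
cv2.imwrite('pics/s4.png',cv2.resize(p['frame'][v-hy:v+hy,u-hx:u+hx,::-1],(640,600),interpolation=2))
p=snap('wrist'); findw(p,['bush_0'],n=6)
E
```

```text
sieve_grip 0.72 [ 0.563 -0.023  0.18 ] [311. 181.]
sieve_grip 0.72 [ 0.4   -0.544  0.113] [401. 324.]
sieve_plug 0.78 [ 0.4   -0.541  0.009] [396. 353.]
sieve_plug 0.62 [ 0.562 -0.02   0.077] [310. 208.]
sieve_plug 0.56 [0.485 0.318 0.04 ] [234. 183.]
[ 0.79732097  0.95248178 -4.07794835] [ 0.00485457 -1.31482609  0.03443553] [-0.002 -0.005  0.001  0.006 -0.015 -0.129  0.009]
bush_0 0.4 [ 0.567 -0.014  0.107] [330. 218.]
```

View pics/s4.png

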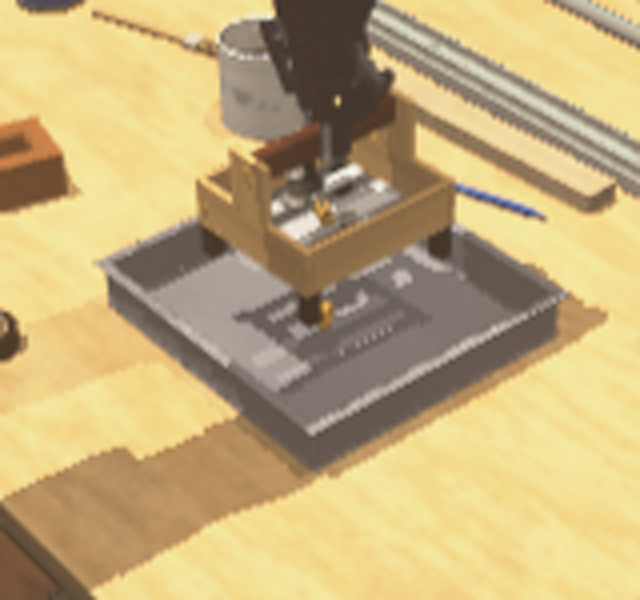

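A bushing shows at crop (325,312), which looks like the tray floor, and another in the sieve at (323,210). The wrist also seems to be vibrating (j6 at -0.13 rad/s while holding). I'll quantify both.

```bash
python3 - <<'E'
from h import *
from scipy.spatial.transform import Rotation as R
def ray(p,u,v,z):
    K=np.array(p['intrinsics']);T=np.array(p['cam_to_world']);d=T[:3,:3]@np.array([(u-K[0,2])/K[0,0],-(v-K[1,2])/K[1,1],-1]);o=T[:3,3];return (o+d*(z-o[2])/d[2]).round(3)
for i in range(4):
    p=snap('scene'); o=telemetry.get_obs(); M=R.from_quat(o['ee_rot']).as_matrix()
    print(round(o['clock'],2),o['joint_velocities'][[1,3,5]].round(3),o['ft_force'].round(1),o['torque'].round(2),'tilt',M[:2,0].round(4))
f=p['frame'].astype(int); m=((f[...,0]-f[...,2]>70)&(f[...,0]>120)).astype(np.uint8)
u,v=PX(p,[.53,-.06,.06]).astype(int); print('px',u-80+325/4,v-75+312/4, ray(p,u-80+325/4,v-75+312/4,.009), 'upper',ray(p,u-80+323/4,v-75+210/4,.11))
E
```

```text
10.22 [ 0.007 -0.01   0.128] [ 4.8 -0.1 -8.3] [0.32 1.67 0.08] tilt [0.0001 0.0001]
10.27 [-0.006  0.008 -0.155] [ 0.9 -0.1 -3.9] [-0.05 -1.69  0.  ] tilt [0.     0.0001]
10.32 [-0.006  0.013 -0.134] [-5.3  0.5 -4.9] [-0.45 -1.66 -0.02] tilt [-0.      0.0001]
10.37 [ 0.006 -0.011  0.167] [-0.7  0.4 -9.4] [ 0.1   1.7  -0.04] tilt [-0.0001  0.0001]
px 311.25 225.0 [ 0.565 -0.019  0.009] upper [ 0.564 -0.021  0.11 ]
```

A bushing at about (0.565,-0.019) has already dropped into the tray's middle, loosened by a wrist vibration while the sieve was over the tray. Now I dip the sieve and shake it along y.

```bash
python3 -m crank '[[1,[0,0,-0.3],[0,0,0]],[1,[0,0,-0.6],[0,0,0]],[1,[0,0,-0.8],[0,0,0]],[1,[0,0,-0.8],[0,0,0]],[1,[0,0,-0.8],[0,0,0]],[1,[0,0,-0.7],[0,0,0]],[1,[0,0,-0.5],[0,0,0]],[1,[0,0,-0.2],[0,0,0]],[1,[0,0,0],[0,0,0]]]'
python3 -m crank '[[1,[0,0.9,0],[0,0,0]],[1,[0,0.9,0],[0,0,0]],[1,[0,-1.8,0],[0,0,0]],[1,[0,-1.8,0],[0,0,0]],[1,[0,1.8,0],[0,0,0]],[1,[0,1.8,0],[0,0,0]],[1,[0,-1.8,0],[0,0,0]],[1,[0,-1.8,0],[0,0,0]],[1,[0,1.8,0],[0,0,0]],[1,[0,1.8,0],[0,0,0]],[1,[0,-1.8,0],[0,0,0]],[1,[0,0,0],[0,0,0]]]'
python3 - <<'E'
from h import *
p=snap('scene'); find(p,['bush_0','sieve_plug'],n=6)
u,v=PX(p,[.54,-.04,.04]).astype(int); hx,hy=60,50
a=cv2.resize(p['frame'][v-hy:v+hy,u-hx:u+hx,::-1],(480,400),interpolation=2)
p=snap('wrist'); findw(p,['bush_0','peg_0'],n=6)
cv2.imwrite('pics/s5.png',np.hstack([a,p['frame'][40:340,170:470,::-1][:].copy() if 0 else cv2.resize(p['frame'][40:340,190:450,::-1],(310,400))]))
E
```

```text
clock: 11.12
position: [0.5685, -0.0216, 0.1137]
ee_rot: [-0.503, 0.497, 0.504, 0.496]
ft_force: [1.9, -0.3, -8.5]
grip_width: 0.143
clock: 12.12
position: [0.5691, -0.0219, 0.1149]
ee_rot: [0.504, -0.496, -0.503, -0.496]
ft_force: [0.3, -1.9, -3.4]
grip_width: 0.144
bush_0 0.56 [0.563 0.004 0.048] [306. 212.]
sieve_plug 0.81 [ 0.402 -0.543  0.009] [397. 353.]
sieve_plug 0.8 [ 0.563 -0.022  0.028] [311. 221.]
bush_0 0.75 [0.559 0.002 0.014] [348. 190.]
peg_0 0.93 [ 0.558 -0.042  0.05 ] [290. 200.]
peg_0 0.9 [0.574 0.029 0.054] [389. 224.]
peg_0 0.79 [0.572 0.009 0.054] [363. 221.]
```

View pics/s5.png

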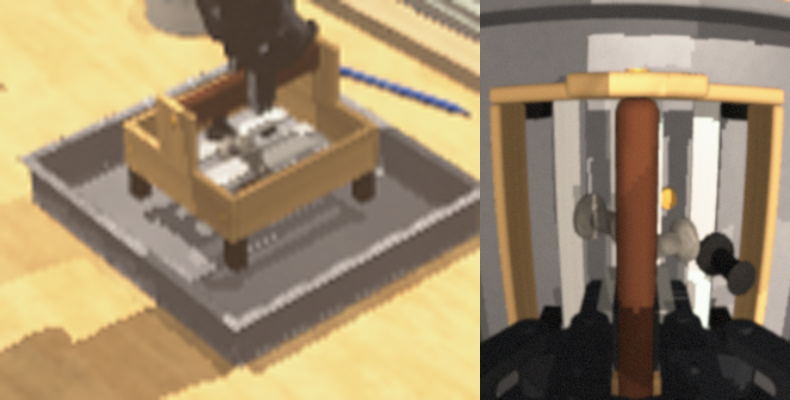

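One bushing is in the tray through the slot at (668,198). The pegs have toppled but are still inside. I'll shake more.

```bash
python3 -m crank '[[1,[0,1.1,0],[0,0,0]],[1,[0,1.1,0],[0,0,0]],[1,[0,-2.2,0],[0,0,0]],[1,[0,-2.2,0],[0,0,0]],[1,[0,2.2,0],[0,0,0]],[1,[0,2.2,0],[0,0,0]],[1,[0,-2.2,0],[0,0,0]],[1,[0,-2.2,0],[0,0,0]],[1,[0,2.2,0],[0,0,0]],[1,[0,2.2,0],[0,0,0]],[1,[0,-2.2,0],[0,0,0]],[1,[0,-2.2,0],[0,0,0]]]'
python3 -m crank '[[1,[0,2.2,0],[0,0,0]],[1,[0,2.2,0],[0,0,0]],[1,[0,-2.2,0],[0,0,0]],[1,[0,-2.2,0],[0,0,0]],[1,[0,2.2,0],[0,0,0]],[1,[0,2.2,0],[0,0,0]],[1,[0,-2.2,0],[0,0,0]],[1,[0,-2.2,0],[0,0,0]],[1,[0,2.2,0],[0,0,0]],[1,[0,0,0],[0,0,0]],[1,[0,0,0],[0,0,0]]]'
python3 - <<'E'
from h import *
for c,f in(('scene',find),('top',find),('wrist',findw)):
    p=snap(c,c+'6'); print(c); f(p,['bush_0','peg_0'],n=6); f(p,['bush_0'],spot_in,n=6)
E
```

```text
clock: 13.42
position: [0.5693, -0.0387, 0.1141]
ee_rot: [-0.505, 0.494, 0.506, 0.495]
ft_force: [5.0, -3.1, -4.7]
grip_width: 0.147
clock: 14.33
position: [0.5688, -0.0189, 0.1142]
ee_rot: [-0.504, 0.495, 0.505, 0.496]
ft_force: [-5.1, 1.7, -4.2]
grip_width: 0.143
scene
peg_0 0.52 [ 0.562 -0.046  0.052] [316. 218.]
peg_0 0.51 [0.571 0.042 0.058] [300. 204.]
top
wrist
bush_0 0.69 [0.556 0.005 0.016] [353. 187.]
peg_0 0.91 [0.57  0.011 0.054] [366. 219.]
peg_0 0.86 [0.564 0.034 0.058] [401. 213.]
peg_0 0.57 [ 0.562 -0.045  0.05 ] [286. 206.]
bush_0 0.51 [0.559 0.001 0.016] [349. 191.]
```

I'll lift the sieve to see beneath it and count the bushings.

```bash
python3 -m crank '[[1,[0,0,0.3],[0,0,0]],[1,[0,0,0.6],[0,0,0]],[1,[0,0,0.9],[0,0,0]],[1,[0,0,1.2],[0,0,0]],[1,[0,0,1.4],[0,0,0]],[1,[0,0,1.4],[0,0,0]],[1,[0,0,1.4],[0,0,0]],[1,[0,0,1.2],[0,0,0]],[1,[0,0,0.9],[0,0,0]],[1,[0,0,0.6],[0,0,0]],[1,[0,0,0.3],[0,0,0]],[1,[0,0,0],[0,0,0]]]'
python3 - <<'E'
from h import *
for c,f in(('scene',find),('wrist',findw),('top',find)):
    p=snap(c,c+'7'); print(c); f(p,['bush_0','peg_0'],n=6)
    if c=='scene':
        u,v=PX(p,[.55,-.03,.09]).astype(int); hx,hy=60,75
        a=cv2.resize(p['frame'][v-hy:v+hy,u-hx:u+hx,::-1],(480,600),interpolation=2)
    if c=='wrist': b=cv2.resize(p['frame'][40:340,190:450,::-1],(310,358))
    if c=='top':
        u,v=PX(p,[.56,-.02,.0]).astype(int); d=cv2.resize(p['frame'][v-45:v+45,u-58:u+58,::-1],(310,242),interpolation=2)
cv2.imwrite('pics/s7.png',np.hstack([a,np.vstack([b,d])]))
E
```

```text
clock: 15.93
position: [0.5689, -0.0216, 0.2168]
ee_rot: [0.504, -0.496, -0.503, -0.497]
ft_force: [0.4, -0.4, -8.8]
grip_width: 0.138
scene
peg_0 0.62 [0.564 0.005 0.153] [305. 184.]
peg_0 0.57 [ 0.561 -0.052  0.153] [316. 192.]
peg_0 0.52 [0.565 0.037 0.166] [299. 177.]
wrist
bush_0 0.59 [0.556 0.    0.014] [340. 167.]
peg_0 0.85 [ 0.563 -0.046  0.151] [284. 207.]
peg_0 0.77 [0.567 0.008 0.154] [362. 215.]
peg_0 0.73 [0.567 0.037 0.16 ] [404. 218.]
top
```

View pics/s7.png

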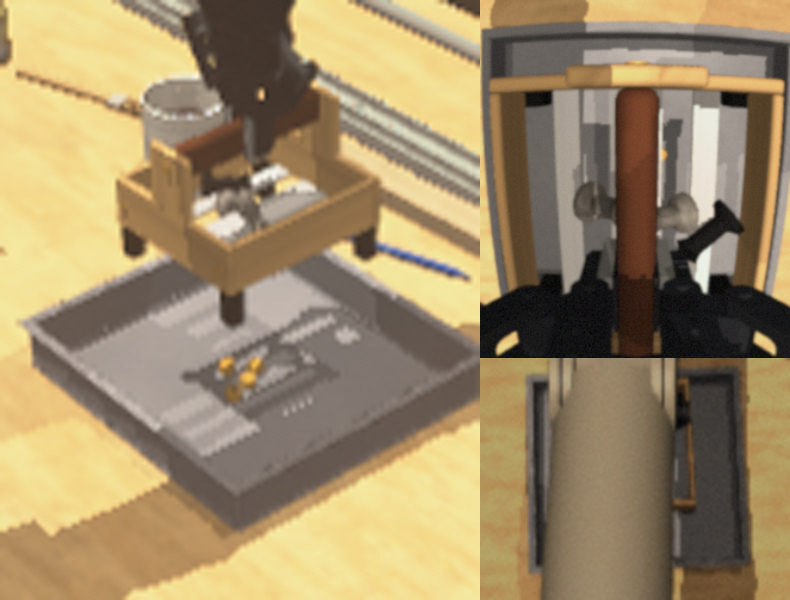

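Four brass blobs lie in the tray at (226,367), (257,362), (248,378), (233,393). The three pegs, toppled, lie in the sieve (wrist crop (592,205), (680,212), (712,228)). I carry it to the dock, turning -0.24 rad to match the dock's yaw.

```bash
python3 -m crank '[[1,[-0.07,0.3,0],[0,0,-0.01]],[1,[-0.15,0.6,0],[0,0,-0.01]],[1,[-0.22,0.9,0],[0,0,-0.01]],[1,[-0.3,1.2,0],[0,0,-0.01]],[1,[-0.37,1.5,0],[0,0,-0.01]],[1,[-0.45,1.8,0],[0,0,-0.01]],[1,[-0.5,2,0],[0,0,-0.01]],[1,[-0.5,2,0],[0,0,-0.01]],[1,[-0.5,2,0],[0,0,-0.01]],[1,[-0.5,2,0],[0,0,-0.01]],[1,[-0.5,2,0],[0,0,-0.01]],[1,[-0.5,2,0],[0,0,-0.01]]]'
python3 -m crank '[[1,[-0.5,2,0],[0,0,-0.01]],[1,[-0.5,2,0],[0,0,-0.01]],[1,[-0.5,2,0],[0,0,-0.01]],[1,[-0.47,1.9,0],[0,0,-0.01]],[1,[-0.42,1.7,0],[0,0,-0.01]],[1,[-0.37,1.5,0],[0,0,-0.01]],[1,[-0.32,1.3,0],[0,0,-0.01]],[1,[-0.27,1.1,0],[0,0,-0.01]],[1,[-0.22,0.9,0],[0,0,-0.01]],[1,[-0.17,0.7,0],[0,0,-0.01]],[1,[-0.12,0.5,0],[0,0,-0.01]],[1,[-0.07,0.3,0],[0,0,-0.01]]]'
python3 -m crank '[[1,[0,0,0],[0,0,0]],[1,[0,0,0],[0,0,0]]]'
python3 - <<'E'
from h import *
from scipy.spatial.transform import Rotation as R
r=np.radians
for c,f,pr in(('scene',find,PX),('wrist',findw,PXw),('top',find,PX)):
    p=snap(c,c+'8'); print(c); f(p,['dock','dock_hole0','sieve_plug','sieve_grip','peg_0'],n=3)
    if c!='scene': 
        gradfit(p,'dock',(.484,.320),r(-13),dock_m,pr)
    z=telemetry.get_obs()['position'][2]-.0914
    t=telemetry.get_obs()['position']; gradfit(p,'sieve',t[:2],r(-13),sieve_m(z),pr)
o=telemetry.get_obs(); M=R.from_quat(o['ee_rot']).as_matrix(); print(o['position'],np.degrees(np.arctan2(M[1,2],M[0,2])),o['joint_pos'].round(2),z)
E
```

```text
clock: 17.38
position: [0.5225, 0.163, 0.2164]
ee_rot: [-0.473, 0.526, 0.473, 0.526]
ft_force: [-3.3, 0.6, -5.3]
grip_width: 0.141
clock: 18.38
position: [0.4836, 0.3209, 0.2163]
ee_rot: [-0.44, 0.553, 0.44, 0.553]
ft_force: [0.2, -0.3, -6.9]
grip_width: 0.145
clock: 18.55
position: [0.4841, 0.3199, 0.2163]
ee_rot: [-0.44, 0.553, 0.44, 0.553]
ft_force: [0.4, -0.8, -6.7]
grip_width: 0.145
scene
dock 0.68 [ 0.481  0.32  -0.001] [234. 193.]
dock_hole0 0.75 [0.484 0.319 0.042] [233. 183.]
sieve_plug 0.86 [ 0.401 -0.543  0.008] [397. 353.]
sieve_plug 0.73 [0.479 0.323 0.132] [228. 161.]
sieve_plug 0.36 [0.488 0.346 0.152] [227. 152.]
sieve_grip 0.84 [0.478 0.32  0.234] [225. 135.]
sieve_grip 0.64 [ 0.399 -0.544  0.113] [401. 324.]
peg_0 0.51 [0.492 0.373 0.161] [224. 147.]
peg_0 0.5 [0.486 0.347 0.155] [226. 152.]
sieve [0.479  0.3177] yaw -12.6 score 158.6
wrist
dock 0.71 [ 0.576 -0.022  0.011] [119. 287.]
sieve_plug 0.59 [0.489 0.351 0.156] [364. 215.]
sieve_grip 0.48 [ 0.559 -0.025  0.017] [111. 279.]
peg_0 0.95 [0.472 0.3   0.154] [287. 207.]
peg_0 0.87 [0.492 0.375 0.162] [399. 213.]
dock [0.4807 0.3219] yaw -12.7 score 107.9
sieve [0.4883 0.3201] yaw -12.9 score 58.9
top
dock 0.5 [0.487 0.322 0.001] [212. 234.]
dock_hole0 0.67 [0.487 0.317 0.042] [210. 232.]
sieve_plug 0.78 [ 0.399 -0.542  0.006] [460. 248.]
sieve_grip 0.68 [ 0.403 -0.543  0.11 ] [471. 244.]
sieve_grip 0.6 [0.479 0.326 0.234] [189. 226.]
sieve_grip 0.53 [ 0.744 -0.26   0.001] [371. 158.]
peg_0 0.36 [0.47  0.299 0.16 ] [205. 232.]
dock [0.4756 0.3112] yaw -18.6 score 143.2
sieve [0.4846 0.3145] yaw -8.1 score 97.2
[0.48388275 0.32036854 0.21634095] 77.06255053041443 [-0.9   0.24  0.27  1.62 -0.07  1.29  0.74] 0.12494094739938365
```

Tool yaw is 77.06°, which matches the dock (-12.9°). The estimates put the sieve about 2 mm short in x. I'll lower it to just above the socket and check there.

```bash
python3 -m crank '[[1,[0,0,-0.3],[0,0,0]],[1,[0.05,0,-0.6],[0,0,0]],[1,[0.05,0,-0.9],[0,0,0]],[1,[0.05,0,-1],[0,0,0]],[1,[0,0,-1],[0,0,0]],[1,[0,0,-1],[0,0,0]],[1,[0,0,-1],[0,0,0]],[1,[0,0,-0.8],[0,0,0]],[1,[0,0,-0.5],[0,0,0]],[1,[0,0,-0.3],[0,0,0]],[1,[0,0,-0.1],[0,0,0]],[1,[0,0,0],[0,0,0]]]'
python3 - <<'E'
from h import *
r=np.radians
for c,f,pr in(('scene',find,PX),('wrist',findw,PXw)):
    p=snap(c,c+'9'); print(c); f(p,['dock','dock_hole0','sieve','sieve_plug','sieve_grip','peg_0'],n=3)
    t=telemetry.get_obs()['position']; z=t[2]-.0914
    gradfit(p,'sieve',t[:2],r(-13),sieve_m(z),pr)
    if c=='scene':
        d=lambda c,y:[box(c,y,.072,.072,.044)]
        im=p['frame'][:,:,::-1].copy(); S=6
        u,v=PX(p,[.484,.32,.08]).astype(int); h=50
        big=cv2.resize(im[v-h:v+h,u-h:u+h],(600,600),interpolation=2)
        def dr(b,col): cv2.polylines(big,[np.int32([(PX(p,x)-[u-h,v-h]+.5)*6 for x in b])],True,col,1)
        for b in sieve_m(z)((.4845,.3205),r(-13)): dr(b,(255,0,0))
        dr(box((.485,.3195),r(-13),.072,.072,.044),(0,255,0)); dr(box((.485,.3195),r(-13),.072,.072,0),(0,255,0))
        cv2.imwrite('pics/s9.png',big)
print(t)
E
```

```text
clock: 20.45
position: [0.4855, 0.3205, 0.1414]
ee_rot: [-0.44, 0.553, 0.441, 0.553]
ft_force: [-0.4, 0.9, -6.5]
grip_width: 0.143
scene
dock 0.6 [0.479 0.322 0.001] [233. 193.]
dock 0.6 [ 0.727  0.276 -0.004] [295. 175.]
dock_hole0 0.88 [0.487 0.319 0.043] [234. 182.]
dock_hole0 0.22 [ 0.74  -0.257  0.001] [403. 240.]
sieve 0.9 [0.484 0.319 0.05 ] [233. 181.]
sieve_plug 0.81 [0.479 0.323 0.053] [231. 180.]
sieve_plug 0.8 [ 0.401 -0.543  0.01 ] [397. 353.]
sieve_grip 0.57 [0.482 0.321 0.161] [229. 153.]
sieve_grip 0.57 [ 0.401 -0.543  0.114] [401. 323.]
peg_0 0.57 [0.493 0.374 0.091] [226. 164.]
peg_0 0.52 [0.487 0.348 0.075] [229. 172.]
sieve [0.4972 0.3281] yaw -25.8 score 162.7
wrist
dock_hole0 0.32 [ 0.56  -0.021  0.017] [ 85. 304.]
sieve 0.7 [0.486 0.321 0.052] [320. 205.]
peg_0 0.95 [0.472 0.299 0.081] [284. 205.]
peg_0 0.8 [0.491 0.351 0.084] [364. 217.]
peg_0 0.67 [0.483 0.322 0.161] [320. 269.]
sieve [0.4905 0.3203] yaw -13.0 score 55.7
[0.48535211 0.32039036 0.14131574]
```

View pics/s9.png

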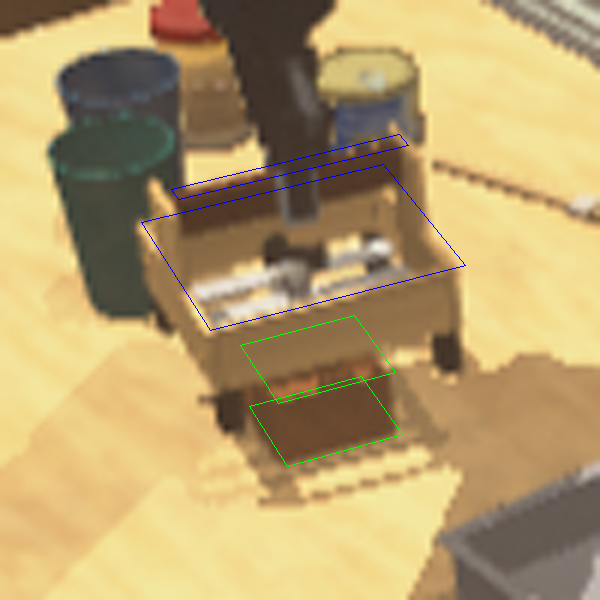

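The dock (green) and sieve (blue) overlays agree with the picture to about a pixel, and the pegs lie inside. I'll descend in small steps and watch the force.

```bash
python3 -m crank '[[1,[0,0,-0.2],[0,0,0]],[1,[0,0,-0.3],[0,0,0]],[1,[0,0,-0.3],[0,0,0]],[1,[0,0,-0.3],[0,0,0]],[1,[0,0,-0.2],[0,0,0]],[1,[0,0,0],[0,0,0]]]'
python3 -m crank '[[1,[0,0,-0.2],[0,0,0]],[1,[0,0,-0.2],[0,0,0]],[1,[0,0,-0.1],[0,0,0]],[1,[0,0,0],[0,0,0]]]'
python3 - <<'E'
from h import *
for i in range(5): snap('top'); o=telemetry.get_obs(); print(o['ft_force'].round(1),o['torque'].round(2),o['position'].round(4))
E
```

```text
clock: 21.65
position: [0.4851, 0.3201, 0.1276]
ee_rot: [-0.441, 0.553, 0.44, 0.553]
ft_force: [4.6, -1.2, -3.9]
grip_width: 0.142
clock: 21.98
position: [0.4853, 0.3203, 0.123]
ee_rot: [-0.44, 0.553, 0.44, 0.553]
ft_force: [1.9, 0.3, -9.4]
grip_width: 0.147
[ 3.3 -1.5 -4.5] [-0.13 -0.95 -0.03] [0.4853 0.3204 0.1232]
[-4.9  1.5 -4.3] [-0.71 -1.61 -0.11] [0.4854 0.3204 0.1234]
[ 0.8  0.8 -9. ] [0.62 2.2  0.03] [0.4854 0.3204 0.1234]
[ 4.1 -1.9 -4. ] [ 0.06 -0.41  0.06] [0.4855 0.3204 0.1235]
[-4.9  0.7 -6.1] [-0.87 -1.94 -0.11] [0.4854 0.3204 0.1235]
```

The plug is 6 mm into the socket with no contact load. I'll continue down.

```bash
python3 -m crank '[[1,[0,0,-0.2],[0,0,0]],[1,[0,0,-0.2],[0,0,0]],[1,[0,0,-0.2],[0,0,0]],[1,[0,0,-0.2],[0,0,0]],[1,[0,0,-0.1],[0,0,0]],[1,[0,0,0],[0,0,0]]]'
python3 -m crank '[[1,[0,0,-0.2],[0,0,0]],[1,[0,0,-0.2],[0,0,0]],[1,[0,0,-0.1],[0,0,0]],[1,[0,0,-0.1],[0,0,0]],[1,[0,0,-0.1],[0,0,0]],[1,[0,0,0],[0,0,0]]]'
python3 - <<'E'
from h import *
for i in range(5): snap('top'); o=telemetry.get_obs(); print(o['ft_force'].round(1),o['torque'].round(2),o['position'].round(4))
E
```

```text
clock: 22.73
position: [0.4852, 0.3203, 0.1139]
ee_rot: [-0.44, 0.553, 0.441, 0.553]
ft_force: [-1.0, 1.7, -8.0]
grip_width: 0.146
clock: 23.23
position: [0.4853, 0.3203, 0.1071]
ee_rot: [-0.44, 0.553, 0.44, 0.553]
ft_force: [2.9, 1.2, -8.8]
grip_width: 0.143
[ 2.3 -1.4 -4. ] [-0.29 -1.11  0.05] [0.4854 0.3204 0.1073]
[-4.4  1.5 -4.1] [-0.65 -1.51 -0.1 ] [0.4854 0.3204 0.1073]
[ 1.4  0.2 -8.6] [0.69 2.24 0.05] [0.4854 0.3204 0.1074]
[ 4.3 -2.1 -3.4] [-0.04 -0.53  0.03] [0.4855 0.3204 0.1074]
[-4.7  1.6 -5.3] [-0.8  -1.9  -0.11] [0.4854 0.3204 0.1074]
```

```bash
python3 -m crank '[[1,[0,0,-0.1],[0,0,0]],[1,[0,0,-0.1],[0,0,0]],[1,[0,0,-0.1],[0,0,0]],[1,[0,0,0],[0,0,0]]]'
python3 - <<'E'
from h import *
for i in range(5): snap('top'); o=telemetry.get_obs(); print(o['ft_force'].round(1),o['torque'].round(2),o['position'].round(4))
p=snap('scene'); find(p,['sieve','dock','dock_hole0','sieve_plug','sieve_floor'],n=3)
E
```

```text
clock: 23.82
position: [0.4857, 0.3208, 0.1054]
ee_rot: [-0.44, 0.553, 0.441, 0.554]
ft_force: [-2.2, -2.2, 4.9]
grip_width: 0.145
[-2.9 -0.9  5.8] [-0.59 -0.03 -0.03] [0.4857 0.3208 0.1054]
[-2.9 -1.1  5.4] [-0.35  0.62 -0.03] [0.4858 0.3208 0.1054]
[-1.1 -1.   4.4] [-0.29  0.91 -0.07] [0.4859 0.3208 0.1054]
[-2.2 -0.9  5.6] [-0.51  0.16 -0.03] [0.4859 0.3208 0.1055]
[-3.5 -1.4  5.2] [-0.34  0.32  0.  ] [0.4859 0.3209 0.1055]
sieve 0.88 [ 0.402 -0.542  0.002] [397. 355.]
sieve 0.84 [0.484 0.321 0.01 ] [234. 190.]
dock 0.74 [0.483 0.321 0.018] [234. 188.]
dock 0.5 [0.481 0.321 0.002] [234. 192.]
sieve_plug 0.81 [0.479 0.325 0.019] [232. 188.]
sieve_plug 0.59 [ 0.399 -0.541  0.008] [396. 353.]
sieve_floor 0.67 [ 0.742 -0.258 -0.001] [404. 240.]
sieve_floor 0.62 [0.48  0.32  0.049] [232. 181.]
sieve_floor 0.57 [ 0.404 -0.545  0.034] [399. 346.]
```

The floor is seated: Fz went from -6 to +5 N, the vibration stopped, and the sieve origin is at 14 mm. I'll release gently and back straight up.

```bash
python3 -m crank '[[1,[0,0,0],[0,0,0]],[1,[0,0,0],[0,0,0]],[0.8,[0,0,0],[0,0,0]],[0.6,[0,0,0],[0,0,0]],[0.4,[0,0,0],[0,0,0]],[0.2,[0,0,0],[0,0,0]],[0,[0,0,0],[0,0,0]],[0,[0,0,0],[0,0,0]],[0,[0,0,0],[0,0,0]]]' 20
python3 -m crank '[[0,[0,0,0.5],[0,0,0]],[0,[0,0,1.5],[0,0,0]],[0,[0,0,3],[0,0,0]],[0,[0,0,4],[0,0,0]],[0,[0,0,4],[0,0,0]],[0,[-0.5,-1,4],[0,0,0]],[0,[-1,-2,3],[0,0,0]],[0,[-1,-3,1],[0,0,0]],[0,[-1,-3,0],[0,0,0]],[0,[-0.5,-2,0],[0,0,0]],[0,[0,0,0],[0,0,0]]]'
python3 - <<'E'
from h import *
for c,f in(('scene',find),('top',find),('wrist',findw)):
    p=snap(c,c+'10'); print(c); f(p,['sieve','sieve_floor','sieve_grip','dock','bush_0','peg_0','mug','tape','sander'],n=5)
    if c=='scene':
        def cr(w,h): u,v=PX(p,w).astype(int); return cv2.resize(p['frame'][v-h:v+h,u-h:u+h,::-1],(400,400),interpolation=2)
        a=np.hstack([cr([.484,.32,.06],42),cr([.56,-.02,.0],42)])
    if c=='wrist':
        gradfit(p,'sieve',(.484,.32),np.radians(-13),sieve_m(.014),PXw)
        b=cv2.resize(p['frame'][:,:,::-1],(320,200))
    if c=='top':
        d=p['frame'][130:330,160:420,::-1]
cv2.imwrite('pics/final.png',np.vstack([a,np.hstack([b,d,np.zeros((200,220,3),np.uint8)])]))
E
```

```text
clock: 25.12
position: [0.4854, 0.3204, 0.1043]
ee_rot: [-0.44, 0.553, 0.441, 0.553]
ft_force: [-0.2, 0.0, -1.5]
grip_width: 0.995
clock: 26.03
position: [0.4455, 0.2061, 0.3159]
ee_rot: [-0.439, 0.554, 0.439, 0.555]
ft_force: [0.6, -0.3, 0.7]
grip_width: 1.001
scene
sieve 0.79 [0.48  0.321 0.015] [233. 189.]
sieve 0.77 [ 0.403 -0.543  0.   ] [397. 355.]
sieve_floor 0.77 [ 0.404 -0.544  0.037] [399. 345.]
sieve_floor 0.67 [0.478 0.322 0.048] [231. 182.]
sieve_floor 0.21 [0.481 0.32  0.126] [230. 163.]
sieve_grip 0.8 [0.483 0.32  0.127] [230. 162.]
sieve_grip 0.61 [ 0.399 -0.544  0.112] [401. 324.]
dock 0.67 [0.479 0.322 0.004] [233. 192.]
peg_0 0.57 [0.456 0.304 0.055] [228. 184.]
peg_0 0.5 [0.492 0.377 0.053] [226. 173.]
mug 0.81 [ 0.729  0.28  -0.002] [295. 174.]
mug 0.41 [0.48  0.32  0.001] [233. 193.]
tape 0.69 [ 0.339  0.134 -0.001] [227. 233.]
tape 0.41 [0.494 0.378 0.056] [227. 172.]
sander 0.87 [ 0.738 -0.259  0.001] [403. 240.]
sander 0.73 [0.48  0.321 0.016] [233. 189.]
top
sieve 0.84 [ 0.4   -0.541 -0.002] [459. 249.]
sieve_floor 0.81 [ 0.402 -0.538  0.036] [461. 247.]
sie
[... 374 characters left out ...]
[ 0.403 -0.544  0.001] [ 16. 229.]
sieve_floor 0.79 [ 0.403 -0.543  0.036] [  6. 234.]
sieve_floor 0.62 [0.488 0.32  0.049] [404. 181.]
sieve_grip 0.8 [0.484 0.321 0.123] [421. 191.]
dock 0.88 [0.482 0.323 0.004] [397. 171.]
bush_0 0.45 [ 0.543 -0.035  0.007] [193. 254.]
peg_0 0.79 [0.464 0.308 0.052] [393. 166.]
peg_0 0.61 [0.49  0.345 0.054] [423. 180.]
peg_0 0.48 [0.495 0.379 0.052] [444. 178.]
peg_0 0.33 [0.487 0.321 0.014] [399. 176.]
mug 0.85 [0.734 0.279 0.   ] [393. 310.]
mug 0.48 [0.487 0.319 0.05 ] [404. 181.]
tape 0.79 [0.34  0.142 0.   ] [258. 106.]
tape 0.63 [0.734 0.282 0.003] [394. 311.]
sander 0.64 [ 0.739 -0.261  0.003] [144. 345.]
sieve [0.4838 0.3164] yaw -13.3 score 131.5
```

View pics/final.png

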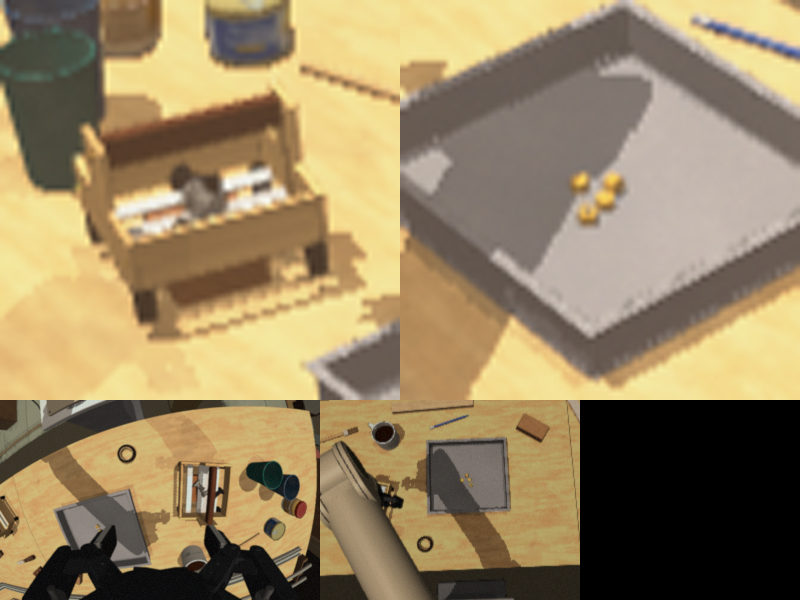

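All four bushings show in the tray at (581,182), (612,183), (605,199), (588,214). The sieve sits level on the dock with the three pegs in it, and the bystanders haven't moved. I'm handing in.

```bash
python3 -c "
from h import *
print(manip.hand_in(), telemetry.get_obs()['clock'])"
```

```text
the job is handed in; nothing more can be done
the job is handed in; nothing more can be done
```

I sieved the four bushings into the tray and parked the sieve, pegs inside, in the dock socket. I handed in after about 26 s of robot time; no verdict was reported.

**What I did:** I took the nearer of the two sieves by its grip and carried it over the tray. I dipped and shook it, lifted it to count the bushings, then plugged it in, released it and backed the arm off.

**Last checks:**
- **Bushings and pegs:** the final picture shows all four bushings together in the middle of the tray. The three pegs are in the sieve, toppled but inside.
- **Parking:** contact force rose as the floor met the block, with the sieve's origin 14 mm above the bench. After release the sieve and dock estimates agree within about 6 mm sideways, which is about the measuring scatter and no finer than the 6 mm limit. It looks level.
- **Bystanders:** the mug, sanding block and tape are within about 6 mm of their first readings, which is measuring scatter.

**Doubts:**
- **Step 1 (all parts still in the sieve over the tray):** the wrist vibrated while carrying the sieve, and one bushing had already dropped into the middle of the tray before I began shaking. It probably fell after step 1 was met, but I couldn't confirm that.
- **Rough fits:** some outline fits of the sieve and dock disagreed by up to about 15 mm or 13° when the arm hid part of the view. I went by the other readings and the feel of the contact.

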